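Clamp a freshly glued wooden box in the cam jig

TASK

Clamp the freshly glued wooden box in the jig: first swing the yellow stop arm down across the open end of the channel until it clicks fully home in its end catch, then turn the red-knobbed cam lever round to the highest point of its cam, where the lever lies over the white line, so that the jaw presses the box against the stop arm. The lever springs back when let go, so the program finishes while the gripper is still holding it there; do not knock the loose things standing around.

Things in the scene. Friction and masses are not known exactly. Their poses are not given: they have to be found in the camera images.
- jig: Plywood clamping jig screwed to the bench (plate 245 x 275 x 12 mm). Origin at bench height on the centre line of its channel, which runs along the jig's y between two wooden rails (inner faces at x = -42 and +42 mm, tops 30 mm above the bench); stop arm at the -y end, cam at the +y end; -x faces the robot, z up. Its yaw is within about 0.2 rad of the world axes.
- stop_arm (a joint): Angle of the yellow stop arm about its level hinge (parallel to jig y). 0 = leaning 0.262 rad back, away from the robot; 0.262 = upright; 1.833 = level across the channel, seated at its end stop. It swings towards the robot and down and stays where left (friction, 1 N at the grip). A sprung ball in the catch resists from 1.72 to 1.78 rad (3 to 5 N at the grip), then snaps the arm home.
- stop_grip (a point): Centre of the stop arm's black round grip: a bar 14 mm in diameter, 55 mm long, parallel to the hinge (jig y), sticking out sideways (-y) from the arm's end, 125 mm from the hinge axis; the arm's side face is 31 mm from this point towards +y. It can be pinched from above across the bar. Seated it is 40 mm above the bench, beyond the plate's edge.
- stop_hinge (a point): Point on the stop arm's hinge axis level with the centre of the grip along the axis, 40 mm above the bench: the grip travels on a circle of 125 mm radius about it in the jig's x-z plane, from above it to straight in front of it (-x).
- cam_lever (a joint): Angle of the cam lever about its upright pivot, counter-clockwise from above. 0 = rest, pointing roughly along jig +y (1.396 rad counter-clockwise from jig +x). 1.745 = highest point of the cam, jaw 18 mm forward: the lever points along jig -x, over the white line. Beyond it the jaw draws back; end stop at 2.4. A spring drives it back to 0; it takes up to about 5 N at the knob, more if the knob turns in a tight grip.
- cam_knob (a point): Centre of the upright round red knob on the end of the cam lever: 24 mm in diameter, 55 to 99 mm above the bench, this point 78 mm above it; fixed to the lever, 90 mm from the pivot. The flat lever (16 mm wide, top 55 mm above the bench) runs below it. Axes turn with the lever: x points outward from the pivot.
- cam_pivot (a point): Point on the upright axis of the cam lever, 78 mm above the bench (level with cam_knob).
- wood_box: Open brown wooden box, 75 x 140 x 42 mm, lying loose in the jig's channel with its long side (its y) along the channel; origin at the centre of its underside. Some 12 mm of play end to end between stop arm and jaw.
- glue_bottle: Bystander: black glue bottle with white nozzle, 55 mm diameter, 210 mm tall. Origin at its underside.
- masking_tape: Bystander: roll of masking tape lying flat, 98 mm diameter, 25 mm high. Origin at its underside.
- parts_cup: Bystander: small beige cup, 52 mm diameter, 46 mm tall. Origin at its underside.
- torch: Bystander: black torch with red end, 137 mm long, 36 mm diameter, lying down. Origin at its underside.
- screw_box: Bystander: small red and brown cardboard box, 60 x 100 x 45 mm. Origin at its underside.

How it is judged:
By the outcome, as a careful person would: the job done as asked, in the order asked, and still so for the second after the job is handed in, while the arm keeps its last pose, push and grip.
It also fails if it takes over 48 s, if anything falls off the work surface, if the arm or the gripper's body presses on something with over 40 N, if the wrist force passes 120 N, or if a joint passes its speed limit or range.

ROBOT

A 6-joint arm with a two-finger parallel gripper is mounted at the origin on a cart in front of the work surface, level with it; the furniture and walls round the work are solid. World frame = base frame: x ahead of the robot, y to its left, z up, the work surface at z = 0. Lengths are in m, angles in degrees, forces in N, time in s.
With the tool pointing down it reaches from about 0.375 to 0.75 m from the base axis. Payload 9 kg.
Tool frame: the origin (TCP) lies at the very end of the fingers, on their centre line; the grasp point (between the pads) lies 19 mm behind it; z points along the fingers, y is the line along which they close (so a half turn about z gives the same grasp; the last joint's range is limited). The gripper opens to 85 mm and grips with 20 to 120 N. Pads are 22 mm wide; open, the fingers measure 114 mm over their backs; the gripper's body (76 mm by 85 mm) begins 54 mm behind the grasp point. The pads swing forward as they close: fully open they stand 13 mm farther back than shut.
Start: joints at [-78.421, 5.964, 5.575, 89.605, 0, 77.527], TCP at [0.245, -0.548, 0.231] pointing down, gripper open.
Joint ranges: [-171.21, 171.21], [-48.23, 106.86], [-62.78, 66.21], [-105.2, 120.99], [-86.42, 89.51], [-180, 180]. Speed limits (degrees/s): [127.2, 127.2, 147.25, 180, 180, 180].

INTERFACE

Orientations are given as [roll, pitch, yaw] about the fixed x, y, z axes, in that order (R = Rz(yaw) Ry(pitch) Rx(roll)).
In Python, from station import arm gives the robot as it stands.
- The arm moves only by the shell command python3 -m jog 'ROWS'. ROWS is JSON, a list of rows, each a list of 7 numbers: the shift along the world's x, y, z in cm, then the turn, a rotation vector about the world's x, y, z in degrees, then the opening, from 0 (shut) to 1 (fully open). In form: [[tx, ty, tz, wx, wy, wz, hand], ...]. A call has 1 to 12 rows; each row is the pose to reach, as a shift and turn from the pose commanded when the call began; what a row does not reach only later rows make up. A row lasts 1/10 s, in which the tool goes at most 50 mm and 8.59 degrees, less where a joint would pass 70% of its speed; a pose out of reach is approached as far as the arm can. A call with a gripper value outside its range is refused whole. The fingers move at their own pace and stop on an object; the grip force is fixed at half the most. Time passes only in rows, so rows that repeat a pose let the fingers close. It gives the time, the measured TCP pose, the force, the opening and the grip force at its end, in the units of the state.
- arm.observe(): the state, without advancing time (a new reading comes with each control period).
- arm.camera(name): name is "side" or "top"; returns a dict with "pixels" (480x640x3 uint8, red, green, blue), "fov_y" (degrees; the focal length in pixels is half the picture's height over the tangent of half this angle, whatever the lens; pixels are square), "cx", "cy" (the principal point, pixels), "D" ([k1, k2, p1, p2, k3] as OpenCV has them; the pictures are not rectified), "R" (3x3) and "t" (3): a world point X has camera coordinates R X + t. Camera axes: x right, y down, z forward; pixel columns grow to the right and rows downward; lengths in m; the calibration is good to about 2 mm. A picture is of the moment at which its call begins. There is no depth.
- arm.close_job(): hands the job in; it is judged then, once.
The state is a dict: "time": time; "joints": joint angles; "qvel": joint speeds; "joint_efforts": joint torques, N m; "tool_pos": TCP position; "ee_rot": TCP orientation; "ft_force": force on the tool from outside, world axes, zero at the start; "torque": the same for the moment, N m; "finger_gap": finger opening in m; "finger_force": force on a finger pad.
Only numpy, scipy, OpenCV 4.12 (cv2) and the standard library are available. Lean on these libraries where they do the work, as an engineer would, in place of code of your own. Each camera call takes 0.05 s, during which the arm holds its last target. There are 200 camera calls.

## Working session

There is one attempt and no reset: what is moved stays moved. The work goes in short steps, Python scripts to look and compute and a shell command to move; the robot and the scene stay as the last step left them, time stands still between calls to the robot, and variables do not carry over. Pictures are saved under pics/ and viewed, at most 10 in all, crops included, and the job is handed in when it is done.

```bash
mkdir -p pics; cat > h.py <<'E'
import numpy as np, cv2
from station import arm
def K(c):
    f=240/np.tan(np.radians(c["fov_y"])/2)
    return np.array([[f,0,c["cx"]],[0,f,c["cy"]],[0,0,1.]])
def ray(c,uv):
    p=cv2.undistortPoints(np.array([[uv]],float),K(c),np.array(c["D"],float))[0,0]
    R=np.array(c["R"]);t=np.array(c["t"])
    return -R.T@t, R.T@np.array([p[0],p[1],1.])
def onz(c,uv,z):
    o,d=ray(c,uv); return o+d*(z-o[2])/d[2]
def proj(c,X):
    R=np.array(c["R"]);t=np.array(c["t"],float)
    return cv2.projectPoints(np.array(X,float).reshape(-1,3),cv2.Rodrigues(R)[0],t,K(c),np.array(c["D"],float))[0][:,0]
def tri(c1,u1,c2,u2):
    o1,d1=ray(c1,u1);o2,d2=ray(c2,u2)
    s=np.linalg.lstsq(np.c_[d1,-d2],o2-o1,rcond=None)[0]
    a,b=o1+d1*s[0],o2+d2*s[1]; return (a+b)/2,np.linalg.norm(a-b)
E
python3 - <<'E'
from h import *
import pickle
for n in("top","side"):
    c=arm.camera(n);pickle.dump(c,open(n+"0.pkl","wb"));cv2.imwrite(f"pics/{n}0.png",c["pixels"][:,:,::-1])
    print(n,-np.array(c["R"]).T@c["t"],c["fov_y"])
print(arm.observe())
E
```

```text
top [ 0.37060152 -0.03855507  1.22024205] 55.10880461771943
side [ 0.56205961 -1.05406675  0.70958302] 57.5755289039273
{'time': 0.1, 'joints': array([-7.84214171e+01,  5.99614584e+00,  5.53207371e+00,  8.96075549e+01,
       -6.08499438e-05,  7.75249015e+01]), 'qvel': array([-0.08931709, -0.15056064,  0.10655402,  0.07131362, -0.02676354,
       -0.05545474]), 'joint_efforts': array([ 5.75925456e-03, -5.58208036e+01,  5.04720283e+01,  1.28657743e-02,
       -2.69641405e-04,  3.18427439e-06]), 'tool_pos': array([ 0.24448135, -0.54758409,  0.23059578]), 'ee_rot': array([-1.79930051e+02, -1.54131094e-02,  2.40536720e+01]), 'ft_force': array([-0.65228455, -0.49111355,  0.18997565]), 'torque': array([-0.02005773, -0.00899286, -0.01469733]), 'finger_force': 0.0, 'finger_gap': 0.0852482628816095}
```

View pics/top0.png

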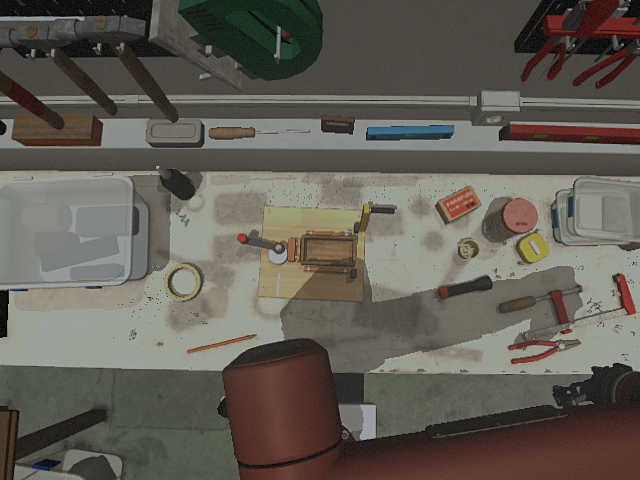

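View pics/side0.png

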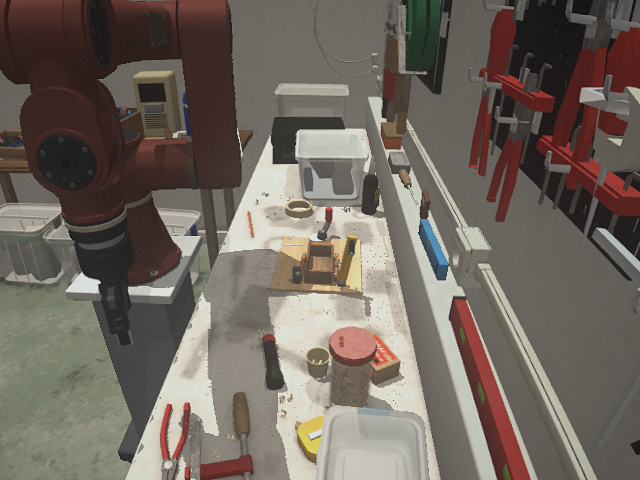

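Top: plate corners at about (265,206), (365,210), (362,301), (260,297); red knob (242,239), stop arm grip (381,209). Side: knob (328,213), stop arm (348,262). I'll zoom in on both.

```bash
python3 - <<'E'
from h import *
import pickle
t=pickle.load(open("top0.pkl","rb"));s=pickle.load(open("side0.pkl","rb"))
a=cv2.resize(t["pixels"][190:310,225:405],None,fx=4,fy=4,interpolation=cv2.INTER_CUBIC)
b=cv2.resize(s["pixels"][195:300,260:380],None,fx=5,fy=5,interpolation=cv2.INTER_CUBIC)
cv2.imwrite("pics/tc.png",a[:,:,::-1]);cv2.imwrite("pics/sc.png",b[:,:,::-1])
for uv in[(265,206),(365,210),(362,301),(260,297)]: print(onz(t,uv,.012).round(4))
E
```

```text
[0.6605 0.138  0.012 ]
[ 0.6526 -0.1318  0.012 ]
[ 0.4096 -0.1239  0.012 ]
[0.4163 0.1426 0.012 ]
```

View pics/tc.png

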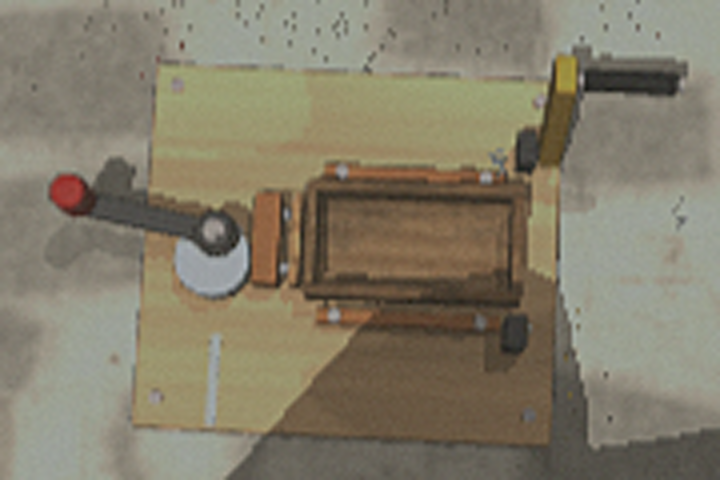

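View pics/sc.png

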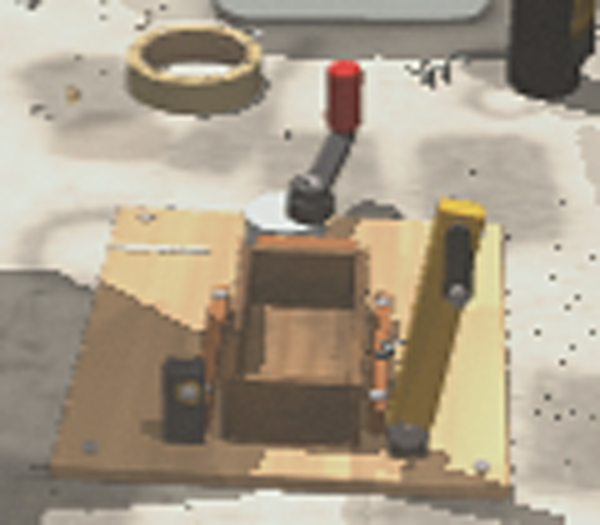

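Top crop: grip bar spans (585,80)–(680,85), knob top (70,193), pivot bolt (213,230), white line (213,335)–(208,425). Side crop: grip bar (460,230)–(457,292), knob (345,65)–(343,130).

```bash
python3 - <<'E'
from h import *
import pickle
t=pickle.load(open("top0.pkl","rb"));s=pickle.load(open("side0.pkl","rb"))
T=lambda x,y:((x+.5)/4+224.5,(y+.5)/4+189.5); S=lambda x,y:((x+.5)/5+259.5,(y+.5)/5+194.5)
print("grip tip",tri(t,T(680,83),s,S(457,292)))
print("grip mid",tri(t,T(632,80),s,S(458,261)))
print("arm top",tri(t,T(566,60),s,S(462,208)))
def red(c,r):
    h=cv2.cvtColor(c["pixels"],cv2.COLOR_RGB2HSV).astype(int)
    m=((h[...,0]<8)|(h[...,0]>172))&(h[...,1]>140)&(h[...,2]>70)
    y0,y1,x0,x1=r; ys,xs=np.nonzero(m[y0:y1,x0:x1]); return xs+x0,ys+y0
for c,r in((t,(225,255,230,256)),(s,(200,225,318,340))):
    x,y=red(c,r);print(len(x),x.min(),x.max(),y.min(),y.max(),x.mean(),y.mean())
    if c is t: kt=(x.mean(),y.mean())
    else: ks=(x.mean(),y.mean())
print("knob tri",tri(t,kt,s,ks),"onz99",onz(t,kt,.097))
print("pivot",onz(t,T(215,230),.062))
print("line",onz(t,T(215,335),.012),onz(t,T(209,425),.012))
# hinge bolt, seen from the side at z .04
print("hinge bolt tri",onz(s,S(407,440),.04))
print("catch",onz(s,S(187,393),.04))
E
```

```text
grip tip (array([ 0.61683752, -0.18938757,  0.1665246 ]), np.float64(0.0006936965192592339))
grip mid (array([ 0.61829371, -0.16125783,  0.1663766 ]), np.float64(0.0006300271216716228))
arm top (array([ 0.62452077, -0.12211679,  0.17406642]), np.float64(0.006115932462725293))
53 238 245 234 241 241.56603773584905 237.45283018867926
21 326 331 207 210 328.57142857142856 208.71428571428572
knob tri (array([0.56091036, 0.18152912, 0.09600836]), np.float64(0.0028033578813052634)) onz99 [0.55932844 0.18115873 0.097     ]
pivot [0.54136327 0.09271878 0.062     ]
line [0.47884029 0.09628005 0.012     ] [0.41985862 0.09846006 0.012     ]
hinge bolt tri [ 0.5992578  -0.13326913  0.04      ]
catch [ 0.48228063 -0.09596702  0.04      ]
```

```bash
python3 -m jog '[[2,3,3,0,0,6,1],[6,7,5,0,0,13,1],[10,10.5,5,0,0,21,1],[13.5,14,5,0,0,29,1],[17,17.5,5,0,0,37,1],[20.5,21,5,0,0,45,1],[24,24.5,5,0,0,53,1],[27.5,28,5,0,0,60,1],[31,31.5,5,0,0,64,1],[34,35,5,0,0,64,1],[37.3,38.5,4,0,0,64,1],[37.3,38.5,4,0,0,64,1]]'; python3 - <<'E'
from h import *
import pickle
o=arm.observe();print(o['joints'],o['tool_pos'],o['ee_rot'])
s=arm.camera("side");pickle.dump(s,open("side1.pkl","wb"))
b=cv2.resize(s["pixels"][150:300,260:410],None,fx=4,fy=4,interpolation=cv2.INTER_CUBIC)
cv2.imwrite("pics/s1.png",b[:,:,::-1])
p=o['tool_pos'];print(proj(s,p))
E
```

```text
time: 1.3
tool_pos: [0.6196, -0.1583, 0.2691]
ee_rot: [-179.9, -0.1, 88.3]
ft_force: [-0.1, 0.5, 0.8]
finger_gap: 0.0853
finger_force: 0.0
[-2.60555214e+01  1.40589251e+01  1.84810112e+01  9.45642764e+01
  7.08348897e-02  6.56099639e+01] [ 0.61960615 -0.15826686  0.26911449] [-1.79899750e+02 -1.23230017e-01  8.83343190e+01]
[[353.75521145 207.71267189]]
```

View pics/s1.png

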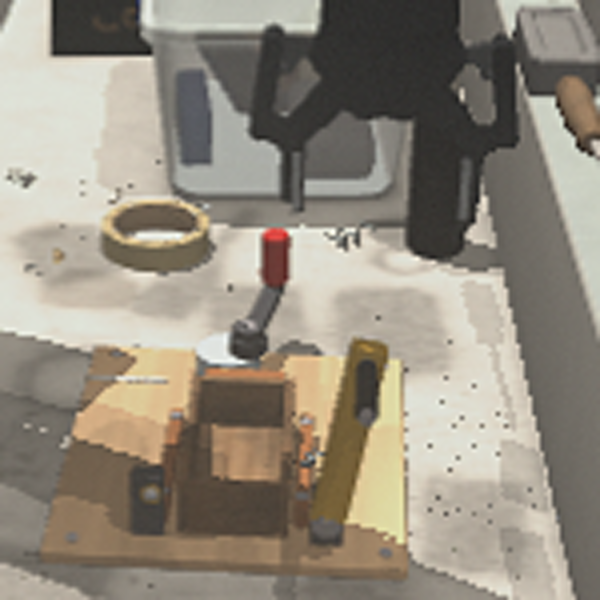

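Gripper is centred over the grip (fingers at crop x 295 and 465, grip at (368,385)); descend and pinch.

```bash
python3 -m jog '[[-0.1,-0.4,-4,0,0,0,1],[-0.1,-0.4,-8,0,0,0,1],[-0.1,-0.4,-11,0,0,0,1],[-0.1,-0.4,-12.2,0,0,0,1],[-0.1,-0.4,-12.2,0,0,0,0.6],[-0.1,-0.4,-12.2,0,0,0,0.3],[-0.1,-0.4,-12.2,0,0,0,0],[-0.1,-0.4,-12.2,0,0,0,0],[-0.1,-0.4,-12.2,0,0,0,0],[-0.1,-0.4,-12.2,0,0,0,0]]'; python3 - <<'E'
from h import *
import pickle
s=arm.camera("side");pickle.dump(s,open("side2.pkl","wb"))
b=cv2.resize(s["pixels"][170:310,270:410],None,fx=4,fy=4,interpolation=cv2.INTER_CUBIC)
cv2.imwrite("pics/s2.png",b[:,:,::-1])
E
```

```text
time: 2.35
tool_pos: [0.6173, -0.1673, 0.1506]
ee_rot: [179.9, 0.1, 88.1]
ft_force: [0.2, 0.7, 5.9]
finger_gap: 0.0117
finger_force: 58.5
```

View pics/s2.png

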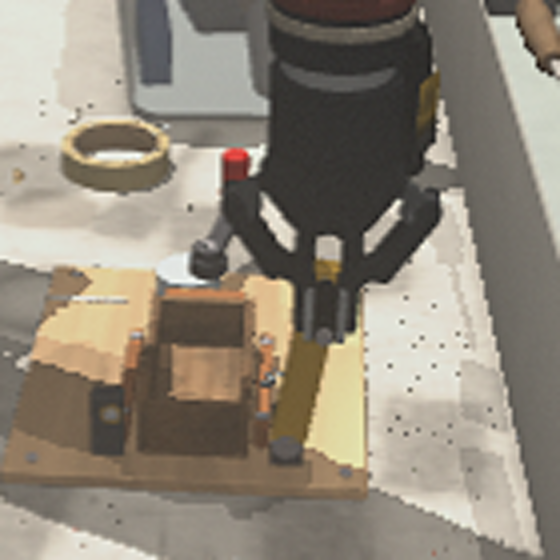

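Pinched: fingers around the bar at crop (325,320). Start the arc.

```bash
python3 -m jog '[[-1,0,0.1,0,0,0,0],[-2,0.1,0.1,0,0,0,0],[-3,0.1,0.1,0,0,0,0],[-4,0.1,0,0,0,0,0],[-4,0.1,0,0,0,0,0]]';python3 -m jog '[[-1,0,-0.3,0,0,0,0],[-2,0.1,-0.7,0,0,0,0],[-3,0.1,-1.2,0,0,0,0],[-3,0.1,-1.2,0,0,0,0]]'
```

```text
time: 2.9
tool_pos: [0.5776, -0.166, 0.1518]
ee_rot: [179.7, 0.0, 88.1]
ft_force: [2.8, 3.0, 11.2]
finger_gap: 0.0119
finger_force: 59.2
time: 3.3
tool_pos: [0.5461, -0.1651, 0.1397]
ee_rot: [179.9, 0.1, 88.0]
ft_force: [-7.8, 2.6, 16.9]
finger_gap: 0.0117
finger_force: 64.0
```

```bash
python3 -m jog '[[-0.6,0,0.1,0,0,0,0],[-1.25,0,-0.2,0,0,0,0],[-2.2,0,-0.8,0,0,0,0],[-3,0.1,-1.4,0,0,0,0],[-3.9,0.1,-2.2,0,0,0,0],[-4.6,0.1,-3,0,0,0,0],[-4.6,0.1,-3,0,0,0,0]]';python3 -m jog '[[-0.6,0,-0.8,0,0,0,0],[-1.2,0,-1.75,0,0,0,0],[-1.7,0,-2.7,0,0,0,0],[-2.1,0.1,-3.7,0,0,0,0],[-2.1,0.1,-3.7,0,0,0,0]]'
```

```text
time: 4.0
tool_pos: [0.4994, -0.1634, 0.1063]
ee_rot: [-179.9, -0.1, 88.0]
ft_force: [-1.1, 2.4, -3.8]
finger_gap: 0.0116
finger_force: 58.6
time: 4.5
tool_pos: [0.4801, -0.1627, 0.0698]
ee_rot: [179.9, -0.0, 88.1]
ft_force: [4.2, 2.9, 0.1]
finger_gap: 0.0116
finger_force: 59.2
```

```bash
python3 -m jog '[[-0.3,0,-1,0,0,0,0],[-0.6,0,-2.1,0,0,0,0],[-0.7,0,-3,0,0,0,0],[-0.75,0,-3.8,0,0,0,0],[-0.75,0,-4.3,0,0,0,0],[-0.75,0,-4.5,0,0,0,0],[-0.75,0,-4.5,0,0,0,0]]'
```

```text
time: 5.2
tool_pos: [0.4739, -0.1631, 0.0291]
ee_rot: [179.8, 0.0, 88.1]
ft_force: [-6.3, 11.3, 33.2]
finger_gap: 0.0117
finger_force: 62.9
```

```bash
python3 -m jog '[[0,0,0.2,0,0,0,0.3],[0,0,0.2,0,0,0,0.7],[0,0,0.2,0,0,0,1],[0,0,0.2,0,0,0,1],[0,0,0.2,0,0,0,1],[0,0,3,0,0,0,1],[0,0,8,0,0,0,1],[0,0,13,0,0,0,1],[0,0,18,0,0,0,1],[0,0,21,0,0,0,1],[0,0,21,0,0,0,1]]'; python3 - <<'E'
from h import *
import pickle
im=[]
for n,(y,x) in(("side",(190,260)),("top",(195,230))):
    s=arm.camera(n);pickle.dump(s,open(n+"3.pkl","wb"))
    im.append(cv2.resize(s["pixels"][y:y+120,x:x+150],(600,480),interpolation=cv2.INTER_CUBIC)[:,:400 if n=="side" else 600])
cv2.imwrite("pics/s3.png",cv2.resize(np.hstack(im),(800,384))[:,:,::-1])
E
```

```text
time: 6.3
tool_pos: [0.4737, -0.1641, 0.2402]
ee_rot: [179.6, 0.2, 88.0]
ft_force: [0.5, -0.6, -0.2]
finger_gap: 0.0855
finger_force: 0.0
```

View pics/s3.png

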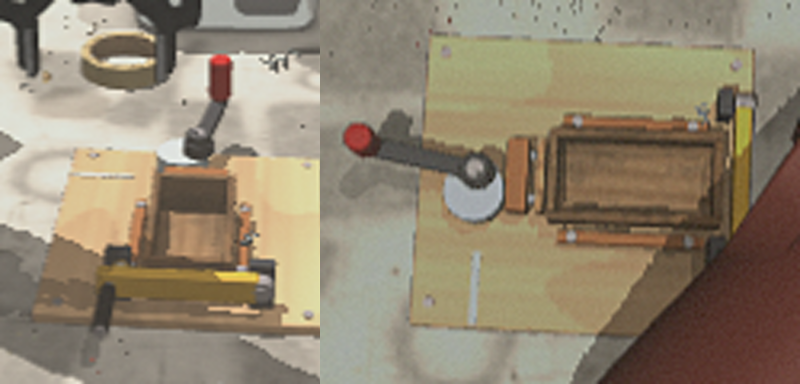

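The stop arm lies level across the channel with its end in the catch (side crop (110,275)–(265,285)). Next, the knob.

```bash
python3 -m jog '[[1,4,0,0,0,-2,1],[2,8.5,0,0,0,-4,1],[3,13,0,0,0,-6,1],[4,17.5,0,0,0,-8,1],[5.2,22,0,0,0,-10,1],[6.4,26.5,0,0,0,-10,1],[7.6,31,0,0,0,-10,1],[8.75,34.4,0,0,0,-10,1],[8.75,34.4,0,0,0,-10,1],[8.75,34.4,0,0,0,-10,1],[8.75,34.4,0,0,0,-10,1]]'; python3 -c "
from station import arm;print(arm.observe()['joints'])"
```

```text
time: 7.5
tool_pos: [0.559, 0.1802, 0.2342]
ee_rot: [-179.9, 0.1, 78.0]
ft_force: [-0.4, -0.7, -0.8]
finger_gap: 0.0855
finger_force: 0.0
[ 5.13312393e+00  3.91313176e+00  3.71603395e+00  8.99034118e+01
 -2.13894564e-02  1.07118806e+02]
```

```bash
python3 -m jog '[[0.1,0.1,-4,0,0,0,1],[0.1,0.1,-8,0,0,0,1],[0.1,0.1,-12,0,0,0,1],[0.1,0.1,-15.5,0,0,0,1],[0.1,0.1,-17.2,0,0,0,1],[0.1,0.1,-17.2,0,0,0,0.6],[0.1,0.1,-17.2,0,0,0,0.3],[0.1,0.1,-17.2,0,0,0,0],[0.1,0.1,-17.2,0,0,0,0],[0.1,0.1,-17.2,0,0,0,0],[0.1,0.1,-17.2,0,0,0,0]]'; python3 - <<'E'
from h import *
s=arm.camera("side")
b=cv2.resize(s["pixels"][150:280,250:400],(600,520),interpolation=cv2.INTER_CUBIC)
cv2.imwrite("pics/s4.png",b[:,:,::-1])
E
```

```text
time: 8.6
tool_pos: [0.5617, 0.182, 0.065]
ee_rot: [179.8, -0.0, 78.0]
ft_force: [0.4, -0.7, 7.1]
finger_gap: 0.0223
finger_force: 58.6
```

View pics/s4.png

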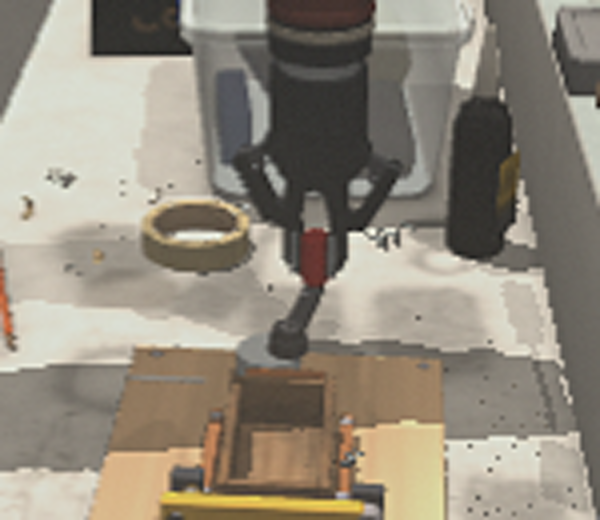

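```bash
python3 -m jog '[[-0.8,0.1,0,0,0,5,0],[-1.55,0.2,0,0,0,10,0],[-2.35,0.2,0,0,0,15,0],[-3.1,0.1,0,0,0,20,0],[-3.9,0,0,0,0,25,0],[-4.65,-0.25,0,0,0,30,0],[-5.4,-0.55,0,0,0,35,0],[-6.1,-0.85,0,0,0,40,0],[-6.75,-1.25,0,0,0,45,0],[-7.4,-1.7,0,0,0,50,0],[-7.4,-1.7,0,0,0,50,0]]'
```

```text
time: 9.75
tool_pos: [0.4876, 0.1649, 0.065]
ee_rot: [179.8, 0.1, 128.2]
ft_force: [2.2, 0.7, 4.3]
finger_gap: 0.0223
finger_force: 58.7
```

```bash
python3 -m jog '[[-0.6,-0.5,0,0,0,5,0],[-1.15,-1.1,0,0,0,10,0],[-1.65,-1.7,0,0,0,15,0],[-2.1,-2.35,0,0,0,20,0],[-2.45,-3,0,0,0,25,0],[-2.8,-3.75,0,0,0,30,0],[-3.05,-4.45,0,0,0,35,0],[-3.25,-5.25,0,0,0,40,0],[-3.25,-5.25,0,0,0,40,0]]'; python3 -m jog '[[-0.1,-0.8,0,0,0,5,0],[-0.2,-1.55,0,0,0,10,0],[-0.2,-1.55,0,0,0,10,0],[-0.2,-1.55,0,0,0,10,0]]'; python3 - <<'E'
from h import *
import pickle
im=[]
for n,(y,x) in(("side",(190,260)),("top",(195,230))):
    s=arm.camera(n);pickle.dump(s,open(n+"5.pkl","wb"))
    im.append(cv2.resize(s["pixels"][y:y+120,x:x+150],(600,480),interpolation=cv2.INTER_CUBIC)[:,:400 if n=="side" else 600])
cv2.imwrite("pics/s5.png",cv2.resize(np.hstack(im),(800,384))[:,:,::-1])
E
```

```text
time: 10.65
tool_pos: [0.4549, 0.1126, 0.065]
ee_rot: [179.9, 0.1, 168.2]
ft_force: [-1.1, 3.5, 7.2]
finger_gap: 0.0226
finger_force: 59.1
time: 11.05
tool_pos: [0.453, 0.0974, 0.0649]
ee_rot: [179.9, 0.1, 178.1]
ft_force: [-2.3, 2.9, 8.7]
finger_gap: 0.0224
finger_force: 59.1
```

View pics/s5.png

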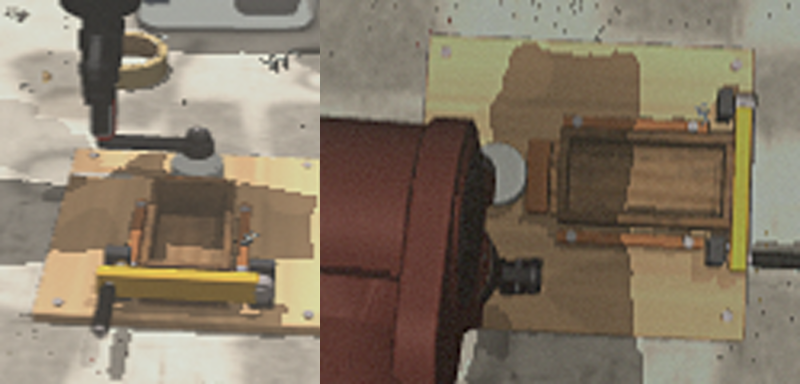

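Jaw has moved forward against the box, and the box meets the stop arm (top crop (728,180)). I'll check the lever angle by a circle fit and the yaw of the jig.

```bash
python3 - <<'E'
from h import *
from scipy.optimize import least_squares as L
import pickle
P=np.array([(.5617,.182),(.4876,.1649),(.4549,.1126),(.453,.0974)])
c=L(lambda c:np.hypot(*(P-c).T)-.09,(.54,.09)).x
a=np.degrees(np.arctan2(*(P-c).T[::-1]));print(c,a,a-a[0],np.hypot(*(P-c).T))
# jig yaw from stop arm's yellow and white line
t=pickle.load(open("top3.pkl","rb"))
g=t["pixels"].astype(int)
m=np.zeros((480,640),np.uint8);m[272:298,270:285]=(g[272:298,270:285].min(2)>np.percentile(g[272:298,270:285].min(2),85))*255
ys,xs=np.nonzero(m);
Q=np.array([onz(t,(x,y),.012)[:2] for x,y in zip(xs,ys)])
vx,vy,x0,y0=cv2.fitLine(Q.astype(np.float32),cv2.DIST_HUBER,0,.001,.001).ravel()
print("line dir",np.degrees(np.arctan(vy/vx)),"y at knob x",y0+vy/vx*(.453-x0),"at pivot",y0+vy/vx*(c[0]-x0),len(xs))
t=pickle.load(open("top5.pkl","rb"));h=cv2.cvtColor(t["pixels"],cv2.COLOR_RGB2HSV)[220:285,360:375].astype(int)
ys,xs=np.nonzero((h[...,0]>22)&(h[...,0]<32)&(h[...,1]>150))
Q=np.array([onz(t,(x+360,y+220),.047)[:2] for x,y in zip(xs,ys)]).astype(np.float32)
vx,vy,_,_=cv2.fitLine(Q,cv2.DIST_HUBER,0,.001,.001).ravel();print("stop arm dir",np.degrees(np.arctan(vy/vx)),len(xs))
E
```

```text
[0.54294935 0.09395855] [ 77.97704895 127.96176985 168.04608863 177.80893819] [ 0.         49.98472091 90.06903969 99.83188924] [0.09001602 0.08997911 0.09000106 0.09001516]
line dir -2.24511 y at knob x 0.097231776 at pivot 0.09370534643497802 59
stop arm dir -1.091801 56
```

```bash
python3 -m jog '[[0,0,0,0,0,0,0],[0,0,0,0,0,0,0],[0,0,0,0,0,0,0],[0,0,0,0,0,0,0],[0,0,0,0,0,0,0]]'; python3 -c "
from station import arm;print(arm.close_job())"
```

```text
time: 11.65
tool_pos: [0.4531, 0.0975, 0.0649]
ee_rot: [179.9, 0.1, 178.1]
ft_force: [-0.3, 2.7, 7.4]
finger_gap: 0.0225
finger_force: 59.1
the job is handed in; nothing more can be done
None
```

I handed the job in at 11.65 s: the stop arm is seated in its catch, and the gripper still holds the cam lever over the white line with the jaw pressing the box against the stop arm. The lever measured 99.8° round from rest, against 100° for the cam's highest point, and none of the loose things looked disturbed in the pictures taken; no verdict was returned.

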